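Fit belt wheel and hold its snap ring spread at the groove

ROBOT

A 6-joint arm with a two-finger parallel gripper is mounted at the origin on the work surface. World frame = base frame: x ahead of the robot, y to its left, z up, the work surface at z = 0. Lengths are in m, angles in degrees, forces in N, time in s.
With the tool pointing down it reaches from about 0.4 to 0.825 m from the base axis. Payload 7 kg.
Tool frame: the origin (TCP) lies midway between the tips of the shut fingers; the grasp point (between the pads) lies r.tcp_to_grasp behind it (r.tcp_to_grasp is the distance from the TCP to the grasp point, in m); x points along the fingers, y is the direction in which the jaws open and shut, and the axes are right-handed (so a half turn about x gives the same grasp; the last joint's range is limited). The gripper opens to 88 mm and grips with 3 to 60 N. Pads are 19 mm wide; open, the fingers measure 130 mm over their backs; the gripper's body (78 mm by 193 mm) begins 47 mm behind the grasp point.
Start: joints at [-57.118, 20.546, 0.682, 0, -70.136, -16.507], TCP at [0.19, -0.648, 0.227] pointing down, gripper open.
Joint ranges: [-176.03, 176.03], [-82.01, 121.73], [-58.28, 71.71], [-173.87, 95.51], [-174.79, -0.11], [-173.66, 173.66]. Speed limits (degrees/s): [136.94, 136.94, 172.46, 180, 180, 180].

INTERFACE

Orientations are given as [roll, pitch, yaw] about the fixed x, y, z axes, in that order (R = Rz(yaw) Ry(pitch) Rx(roll)).
In Python, from plant import r gives the robot as it stands.
- The arm moves only by the tool carry_out, never from a script. Its argument "moves" is a list of rows, each a list of 7 numbers: the shift along the world's x, y, z in mm, then the turn, a rotation vector about the world's x, y, z in rad, then the opening in per cent of the stroke, from 0 (shut) to 100 (fully open). In form: [[x, y, z, wx, wy, wz, claw], ...]. A call has 1 to 5 rows; each row is the pose to reach, as a shift and turn from the pose commanded when the call began; what a row does not reach only later rows make up. A row lasts 1/10 s, in which the tool goes at most 50 mm and 8.59 degrees, less where a joint would pass 70% of its speed; a pose out of reach is approached as far as the arm can. A call with a gripper value outside its range is refused whole. The fingers move at their own pace and stop on an object; "squeeze" is the grip in N (left out, the last holds). Time passes only in rows, so rows that repeat a pose let the fingers close. It gives the time, the measured TCP pose, the force and the opening at its end, in the units of the state.
- r.get_state(): the state, without advancing time (a new reading comes with each control period).
- r.capture(name): name is "side" or "top" or "wrist"; returns the picture (400x640x3 uint8, blue, green, red); there is no depth.
- r.camera_params(name): a dict with "K" (3x3 intrinsics, pixels), "rvec" (rotation vector, rad) and "tvec" (3), from world to camera coordinates, as OpenCV has them. Camera axes: x right, y down, z forward; pixel columns grow to the right and rows downward; lengths in m; the calibration is good to about 2 mm. A picture is of the moment at which its call begins: read the wrist's pose just before it. camera_params takes no time and is no camera call; for the wrist camera it gives the pose at the moment of the call.
- r.close_job(): hands the job in, once; it reports no verdict.
The state is a dict: "time_s": time; "joints": joint angles; "qd": joint speeds; "joint_torque": joint torques, N m; "tcp_pos": TCP position; "eef_rot": TCP orientation; "contact_force": force on the tool from outside, world axes, zero at the start; "moment": the same for the moment, N m; "gripper_width": finger opening in m.
Only numpy, scipy, OpenCV 4.12 (cv2) and the standard library are available. Lean on these libraries where they do the work, as an engineer would, in place of code of your own. Each camera call takes 0.05 s, during which the arm holds its last target. There are 200 camera calls.

TASK

Set the toothed belt wheel, flange down, fully home on the upright axle stub of the belt drive and let go of it. Then take the circlip pliers from their stand by the handles, squeeze them fully so that the snap ring on their tips is spread, and lower the spread ring over the end of the axle until it is level with the groove just above the wheel. Finish there, still holding the pliers upright and squeezed, the ring round the groove and not pressed on the wheel; leave the other things on the bench alone.

Things in the scene. Friction and masses are not known exactly. Their poses are not given: they have to be found in the camera images.
- wheel: Plastic toothed belt wheel lying on the bench, flange down, left or right of the drive. Flange 80 mm across, 8 mm thick; above it a round drum 58 mm across; whole height 36 mm; through bore 44 mm; 0.15 to 0.31 kg. Origin: on its axis at the underside; z up. Grip it across the drum from above, fingertips above the flange.
- drive: Belt drive: aluminium box 130 x 120 x 45 mm fixed on the bench, with a steel axle stub 40 mm across standing upright from its middle. Origin: on the axle's axis at bench level; z up.
- seat (a point): On the axle's axis, on the shoulder (54 mm across, 50 mm above the bench) where the wheel's underside rests when fully home: the wheel's origin then coincides with this point.
- groove (a point): On the axle's axis at mid height of the snap ring groove, 89.5 mm above the bench. The groove is 7 mm high and 36 mm across; its lower edge is level with the top of the seated wheel (86 mm), its upper edge is at 93 mm.
- axle_end (a point): On the axle's axis at its flat upper end, 105 mm above the bench; the rim has a 1.5 mm chamfer.
- stand: Fixed pliers stand beside the drive, on the side where the wheel is not: grey base 150 x 120 x 12 mm, a column at its -x end, two level prongs 99 mm above the bench carrying the pliers' cross bar between 5 mm lips. The pliers lift out straight up, squeezed or not. Origin: bench level, below the middle of the cross bar; axes parallel to the pliers'.
- pliers: Circlip pliers (0.2 to 0.35 kg) upright in the stand, tips down, with a dark snap ring lying level on the tips; it cannot come off them. Origin: centre of the spread ring at mid thickness, 35 mm above the bench; z up. Ring 3 mm thick, opening 37 mm relaxed (does not pass the axle), 44.8 mm fully spread, 53 mm outside. Ears, pivot and handles are in the plane x = -22 mm, the ring to +x of it.
- pliers_grip (a point): Where to grip: midway between the handles at (-22, 0, 140) mm in the pliers' frame, closing along the pliers' y with the fingers down. Handles side by side along y, 16 mm wide (x), from z = 85 to 162 mm; over their outsides here 53 mm relaxed (flaring 12 degrees, 62 mm at the very top), 25 mm and parallel when squeezed. Cross bar 80 mm long in y at z = 69 mm.
- handle (a joint): Squeeze angle of each handle (rad): 0 relaxed, 0.202 at the built-in stop (ring fully spread). Over 0.14 counts as spread. It springs back: squeezing starts at about 4 N a finger and is complete at about 10 N; 25 N is safe. Only a kept squeeze keeps the ring spread.
- tin: Bystander: steel tin 84 mm across, 85 mm high, a wooden block (110 x 50 x 30 mm) on top. Origin under its centre.
- mouse: Bystander: white computer mouse 100 x 58 x 31 mm. Origin under its centre.
- screwdriver: Bystander: screwdriver lying on the bench. Origin under its middle.
- spray: Bystander: white spray bottle 72 mm across, 180 mm high, black trigger head. Origin under its centre.
Things that resemble listed ones, but are neither listed nor needed, are in the scene too. Leave any purple look-alike of the wheel alone. What is shaped like the pliers but orange is not meant.

How it is judged (in metres and radians):
On the way, in this order (a step that is already met when the one before it is completed fails the run):
1. the wheel sits fully home on the axle and has been let go (horizontal distance between wheel and seat below 0.004 m and z of wheel in the frame of seat below 0.0025 m and angle between wheel's own z axis and vertical below 0.06 rad and contact force between the fingers and wheel below 0.1 N), for 0.2 s.
2. the ring is held spread by the pliers over the end of the axle, not yet over it (value of joint handle above 0.14 rad and horizontal distance between pliers and axle_end below 0.012 m and z of pliers in the frame of axle_end above -0.001 m and contact force between the fingers and pliers above 2 N), for 0.1 s.
At the end, for the whole second after the job is handed in: Wheel home (2.5 mm of shoulder, 4 mm of axis, 0.06 rad upright), let go. Pliers held at rest, squeezed (handle over 0.14 rad), upright within 0.12 rad; ring centre within 4 mm of the axis and 3 mm of the groove's mid height; under 10 N on wheel and on drive (all of step 1 and value of joint handle above 0.14 rad and contact force between the fingers and pliers above 2 N and horizontal distance between pliers and groove below 0.004 m and z of pliers in the frame of groove between -0.003 and 0.003 m and angle between pliers's own z axis and vertical below 0.12 rad and contact force between pliers and wheel below 10 N and contact force between pliers and drive below 10 N and linear speed of pliers below 0.02 m/s); the arm keeps its last pose, push and grip.
It fails at once if a bystander (tin, mouse, screwdriver or spray bottle) is pushed more than 30 mm (distance of any of tin, mouse, screwdriver, spray from where it was at the start of the episode above 0.03 m).
It also fails if it takes over 64 s, if anything falls off the work surface, if the arm or the gripper's body presses on something with over 40 N, if the wrist force passes 120 N, or if a joint passes its speed limit or range.

## Working session

There is one attempt and no reset: what is moved stays moved. The work goes in short steps, Python scripts to look and compute and a tool call to move; the robot and the scene stay as the last step left them, time stands still between calls to the robot, and variables do not carry over. Pictures are saved under pics/ and viewed, about 8 in all and at most 12, crops included, and the job is handed in when it is done.

Besides the shell and the picture viewer there is one more tool, called after "Request:" as name(argument=value, ...) on one line, values as JSON. carry_out: Moves the arm, as the interface text tells. Its arguments: {"type":"object","properties":{"moves":{"type":"array"},"squeeze":{"type":"number"}},"required":["moves"]}

```bash
mkdir -p pics && ls
python3 - <<'E'
from plant import r
import cv2
s=r.get_state(); print(s['tcp_pos'],s['eef_rot'],s['gripper_width'],s['time_s'],r.tcp_to_grasp)
for n in('side','top'):
    cv2.imwrite(f'pics/{n}0.png',r.capture(n)); p=r.camera_params(n); print(n,p)
E
```

```text
pics
[ 0.19012143 -0.64715991  0.225629  ] [ 95.22036216  89.90589982 111.58841453] 0.08790445469305158 0.0 0.0188
side {'K': array([[491.91612087,   0.        , 322.21945969],
       [  0.        , 491.91612087, 196.63398952],
       [  0.        ,   0.        ,   1.        ]]), 'rvec': array([ 0.44530106, -2.81899244,  1.04617792]), 'tvec': array([0.56032318, 0.20600734, 1.42123154])}
top {'K': array([[506.68054832,   0.        , 325.93955319],
       [  0.        , 506.68054832, 200.58390485],
       [  0.        ,   0.        ,   1.        ]]), 'rvec': array([ 2.16977157, -2.22623987,  0.09306939]), 'tvec': array([-1.09559057e-03,  5.90891058e-01,  1.54007344e+00])}
```

View pics/top0.png

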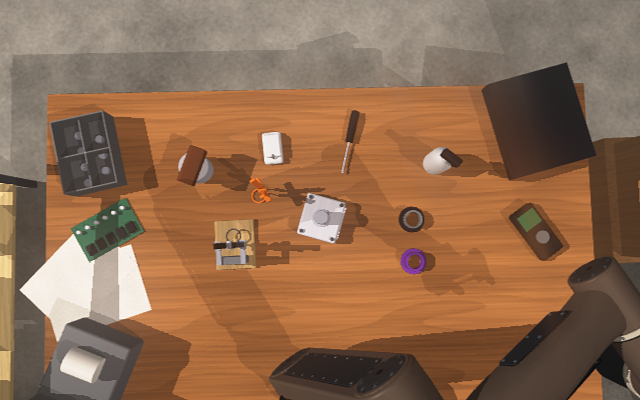

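View pics/side0.png

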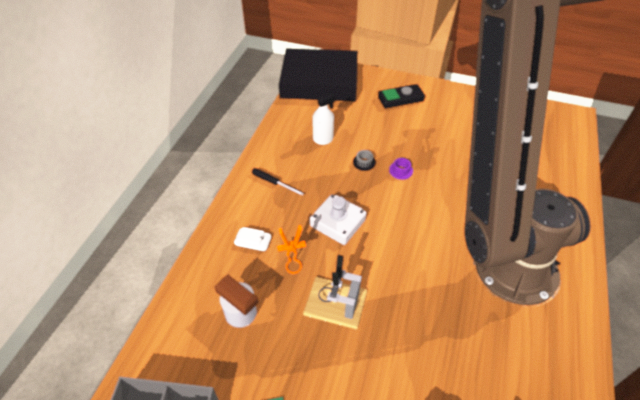

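Top view: grey wheel at (412,219), purple look-alike (413,261), drive (322,217), stand and pliers (235,243), orange decoy (262,190), spray bottle (438,160). Side view agrees. Next I enlarge the top view and project points.

```bash
cat > h.py <<'E'
import numpy as np, cv2
from plant import r
def cam(n):
    p=r.camera_params(n); R=cv2.Rodrigues(np.array(p['rvec']))[0]; return np.array(p['K']),R,np.array(p['tvec']).ravel()
def ray(n,uv,c=None):
    K,R,t=c or cam(n); d=R.T@np.linalg.inv(K)@np.array([*uv,1.]); return -R.T@t,d
def at_z(n,uv,z,c=None):
    o,d=ray(n,uv,c); return o+d*(z-o[2])/d[2]
def proj(n,P,c=None):
    K,R,t=c or cam(n); q=(R@np.atleast_2d(P).T).T+t; q=q@K.T; return q[:,:2]/q[:,2:]
def crop(img,x0,y0,w,h,k,name):
    cv2.imwrite(name,cv2.resize(img[y0:y0+h,x0:x0+w],None,fx=k,fy=k,interpolation=cv2.INTER_CUBIC))
E
python3 - <<'E'
from h import *
for nm,uv,z in[('wheeltop',(412,218),.036),('purple',(413,261),.036),('axle',(321,216),.105),('bar mid',(235,243),.104),('ring',(238,235),.035),('base c',(235,245),.012),('spray',(438,160),.1)]:
    print(nm,at_z('top',uv,z).round(3))
a=cv2.imread('pics/top0.png'); 
crop(a,200,170,240,110,3.33,'pics/c1.png')
E
```

```text
wheeltop [ 0.53  -0.277  0.036]
purple [ 0.4   -0.275  0.036]
axle [0.541 0.001 0.105]
bar mid [0.469 0.251 0.104]
ring [0.492 0.253 0.035]
base c [0.462 0.266 0.012]
spray [ 0.697 -0.348  0.1  ]
```

View pics/c1.png

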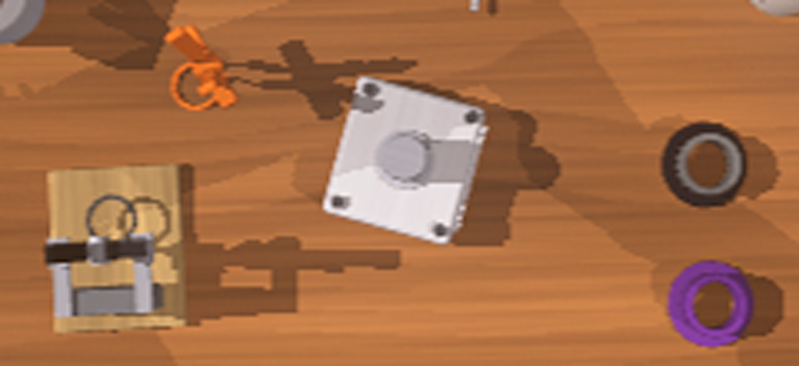

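Request:
carry_out(moves=[[34, 36, 0, 0, 0, 0, 100], [68, 72, 0, 0, 0, 0, 100], [102, 108, 0, 0, 0, 0, 100], [136, 144, 0, 0, 0, 0, 100], [170, 180, 0, 0, 0, 0, 100]], squeeze=20)

```text
time_s: 0.6
tcp_pos: [0.3611, -0.4659, 0.2263]
eef_rot: [109.9, 90.0, 126.3]
contact_force: [1.6, -0.4, -0.3]
gripper_width: 0.0878
```

Request:
carry_out(moves=[[34, 36, 0, 0, 0, 0, 100], [68, 72, 0, 0, 0, 0, 100], [102, 108, 0, 0, 0, 0, 100], [130, 144, 0, 0, 0, 0, 100], [130, 170, 0, 0, 0, 0, 100]])

```text
time_s: 1.1
tcp_pos: [0.4928, -0.2952, 0.2257]
eef_rot: [147.2, 90.0, 163.7]
contact_force: [0.0, -0.2, -0.2]
gripper_width: 0.0871
```

Run:
```python
from h import *
from scipy.spatial.transform import Rotation as Ro
s=r.get_state(); print(s['tcp_pos'],Ro.from_euler('xyz',s['eef_rot'],degrees=True).as_matrix().round(3),s['joints'],s['qd'],s['time_s'])
c=cam('wrist'); cv2.imwrite('pics/w1.png',r.capture('wrist'))
print(-c[1].T@c[2],c[1].T[:,2],c[0][0,0])
print(at_z('top',(413.2,219),.036),at_z('top',(321.3,217.4),.105))
```

```text
[ 0.49283168 -0.29521448  0.2256722 ] [[-0.001 -0.284  0.959]
 [ 0.     0.959  0.284]
 [-1.     0.    -0.001]] [-1.14212305e+01  1.11958472e+01 -1.23535747e+01 -3.66861912e-03
 -6.64902928e+01 -6.20749265e+01] [ 24.92142152 -14.63791532 -18.9855443   -0.10678666   3.2905585
 -24.65046665] 1.1
[ 0.41881048 -0.31645589  0.38412518] [ 0.2739479   0.08075362 -0.95834827] 338.70737373403284
[ 0.52670626 -0.28029133  0.036     ] [5.36608836e-01 2.64440407e-04 1.05000000e-01]
```

View pics/w1.png

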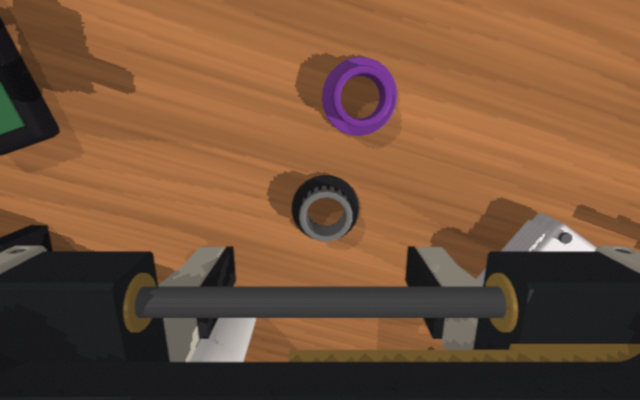

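Wrist view: grey wheel with its drum top centred at about (326,215), purple one at (360,95). The arm was still moving, so I settle and measure again.

Request:
carry_out(moves=[[0, 0, 0, 0, 0, 0, 100], [0, 0, 0, 0, 0, 0, 100], [0, 0, 0, 0, 0, 0, 100]])

```text
time_s: 1.45
tcp_pos: [0.4899, -0.2983, 0.2264]
eef_rot: [160.4, 90.0, 176.8]
contact_force: [-0.3, -0.3, -0.5]
gripper_width: 0.0876
```

Run:
```python
from h import *
s=r.get_state(); print(s['tcp_pos'],s['eef_rot'],s['contact_force'],s['time_s'])
c=cam('wrist'); a=r.capture('wrist'); cv2.imwrite('pics/w2.png',a)
np.savez('w2.npz',K=c[0],R=c[1],t=c[2])
crop(a,220,60,200,200,3,'pics/w2c.png')
uv0=proj('wrist',[.5267,-.2803,.036],c); print(uv0)
```

```text
[ 0.48993321 -0.29830378  0.22641875] [160.44388515  89.98586802 176.76274225] [-0.33764147 -0.33289952 -0.45537111] 1.45
[[326.11129782 218.27277423]]
```

View pics/w2c.png

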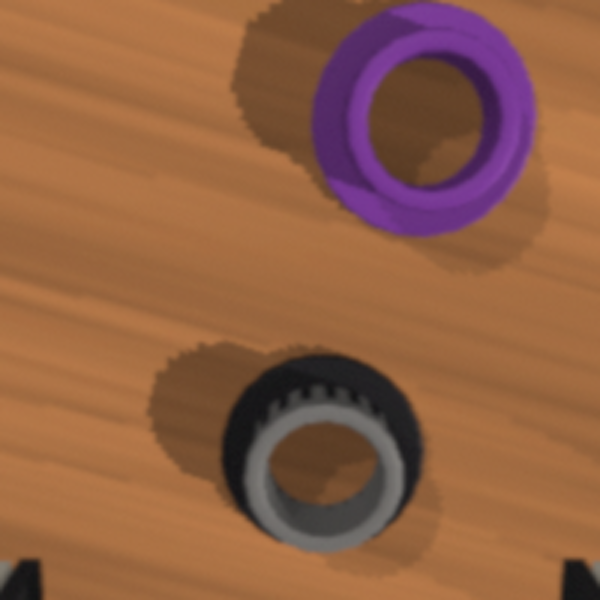

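Run:
```python
from h import *
d=np.load('w2.npz'); c=(d['K'],d['R'],d['t'])
print(at_z('wrist',(328.3,219),.036,c), at_z('wrist',(220+245/3,219),.036,c),at_z('wrist',(220+406/3,219),.036,c))
print(at_z('wrist',(220+322/3,60+440/3),.008,c))
```

```text
[ 0.52683163 -0.27777927  0.036     ] [ 0.53495005 -0.30556229  0.036     ] [ 0.51859197 -0.24958133  0.036     ]
[ 0.52158165 -0.27986333  0.008     ]
```

Request:
carry_out(moves=[[20, 10, -40, 0, 0, 0, 100], [36, 20, -80, 0, 0, 0, 100], [36, 20, -120, 0, 0, 0, 100], [36, 20, -160, 0, 0, 0, 100], [36, 20, -160, 0, 0, 0, 100]])

```text
time_s: 2.0
tcp_pos: [0.5221, -0.2773, 0.0611]
eef_rot: [148.3, 89.4, 164.5]
contact_force: [-1.8, 0.3, -0.4]
gripper_width: 0.0877
```

Request:
carry_out(moves=[[0, 0, -20, 0, 0, 0, 100], [0, 0, -40, 0, 0, 0, 100], [0, 0, -54, 0, 0, 0, 100], [0, 0, -54, 0, 0, 0, 100], [0, 0, -54, 0, 0, 0, 60]])

```text
time_s: 2.5
tcp_pos: [0.5269, -0.2781, 0.0137]
eef_rot: [-45.7, 89.9, -29.3]
contact_force: [0.7, 0.6, 0.4]
gripper_width: 0.0837
```

Request:
carry_out(moves=[[0, 0, 0, 0, 0, 0, 50], [0, 0, 0, 0, 0, 0, 40], [0, 0, 0, 0, 0, 0, 40], [0, 0, 0, 0, 0, 0, 40], [0, 0, 0, 0, 0, 0, 40]])

```text
time_s: 3.0
tcp_pos: [0.5268, -0.2778, 0.0133]
eef_rot: [-41.4, 89.9, -25.0]
contact_force: [-1.4, 0.7, 5.7]
gripper_width: 0.0579
```

Request:
carry_out(moves=[[0, 0, 15, 0, 0, 0, 40], [0, 0, 50, 0, 0, 0, 40], [0, 0, 95, 0, 0, 0, 40], [0, 0, 140, 0, 0, 0, 40], [0, 15, 185, 0, 0, 0, 40]], squeeze=30)

```text
time_s: 3.5
tcp_pos: [0.5254, -0.263, 0.1985]
eef_rot: [148.0, 89.9, 164.3]
contact_force: [0.8, 0.5, -3.1]
gripper_width: 0.0579
```

Request:
carry_out(moves=[[-10, 35, 30, 0, 0, 0, 40], [-25, 80, 50, 0, 0, 0, 40], [-40, 125, 50, 0, 0, 0, 40], [-55, 170, 50, 0, 0, 0, 40], [-70, 210, 50, 0, 0, 0, 40]])

```text
time_s: 4.0
tcp_pos: [0.4547, -0.0509, 0.2471]
eef_rot: [116.4, 89.9, 132.7]
contact_force: [0.3, 1.3, -2.4]
gripper_width: 0.0581
```

Request:
carry_out(moves=[[0, 35, 0, 0, 0, 0, 40], [0, 53, 0, 0, 0, 0, 40], [0, 53, 0, 0, 0, 0, 40], [0, 53, 0, 0, 0, 0, 40], [0, 53, 0, 0, 0, 0, 40]])

```text
time_s: 4.5
tcp_pos: [0.4559, -0.0001, 0.2472]
eef_rot: [175.5, 89.9, -168.1]
contact_force: [0.4, -0.1, -2.3]
gripper_width: 0.0583
```

Run:
```python
from h import *
s=r.get_state(); print(s['tcp_pos'],s['eef_rot'],s['contact_force'],s['gripper_width'],np.abs(s['qd']).max())
c=cam('wrist'); a=r.capture('wrist'); cv2.imwrite('pics/w3.png',a)
np.savez('w3.npz',K=c[0],R=c[1],t=c[2])
print(proj('wrist',[.5366,.0003,.105],c))
```

```text
[ 4.55912631e-01 -1.04649800e-04  2.47155631e-01] [ 175.53670341   89.94224026 -168.11578719] [ 0.39622141 -0.06745635 -2.33228194] 0.058279514919645545 0.5384155916350717
[[296.93406019 270.0959518 ]]
```

View pics/w3.png

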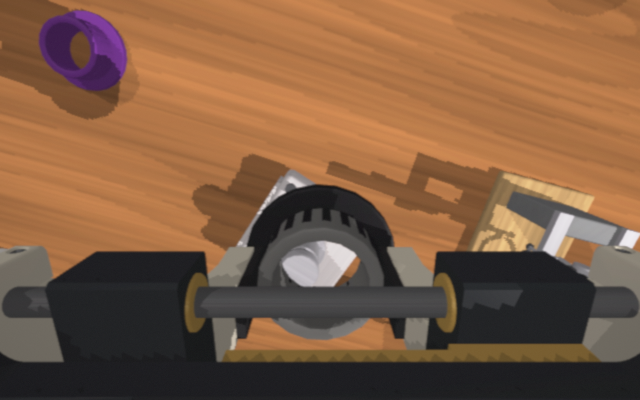

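The held wheel hides the axle, which shows through the bore at about (300,265). The camera looks to the -x side of the tool, so I move +x for a clear look.

Request:
carry_out(moves=[[45, 0, 0, 0, 0, 0, 40], [90, 0, 0, 0, 0, 0, 40], [135, 0, 0, 0, 0, 0, 40], [160, 0, 0, 0, 0, 0, 40], [160, 0, 0, 0, 0, 0, 40]])

```text
time_s: 5.05
tcp_pos: [0.6189, -0.0009, 0.2453]
eef_rot: [-170.3, 89.8, -154.1]
contact_force: [-1.0, 0.3, -4.2]
gripper_width: 0.058
```

Request:
carry_out(moves=[[0, 0, 0, 0, 0, 0, 40], [0, 0, 0, 0, 0, 0, 40], [0, 0, 0, 0, 0, 0, 40]])

```text
time_s: 5.35
tcp_pos: [0.6156, 0.0, 0.248]
eef_rot: [8.1, 90.0, 24.5]
contact_force: [-1.1, 0.7, -2.8]
gripper_width: 0.0581
```

Run:
```python
from h import *
s=r.get_state(); print(s['tcp_pos'],s['eef_rot'],s['contact_force'],s['gripper_width'],np.abs(s['qd']).max())
c=cam('wrist'); a=r.capture('wrist'); cv2.imwrite('pics/w4.png',a)
np.savez('w4.npz',K=c[0],R=c[1],t=c[2])
print(proj('wrist',[.5366,.0003,.105],c))
crop(a,200,50,400,300,2,'pics/w4c.png')
```

```text
[6.15578845e-01 4.80617898e-05 2.48018012e-01] [ 8.08971225 89.97221435 24.45038596] [-1.10851916  0.70016128 -2.80334873] 0.05811896039124596 0.34307282825984836
[[345.78842148 106.9924432 ]]
```

View pics/w4c.png

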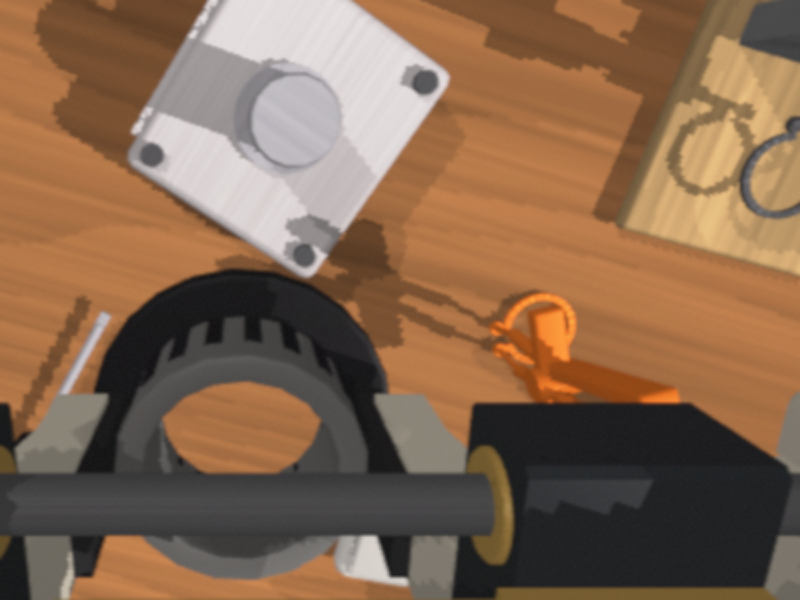

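Run:
```python
from h import *
d=np.load('w4.npz'); c=(d['K'],d['R'],d['t'])
print(at_z('wrist',(347.75,109.75),.105,c))
for uv in((321.25,283),(321.25,50+355/2),(321.25,50+578/2),(200+115/2,283),(200+370/2,283)):print('drum',at_z('wrist',uv,.2707,c))
print('flange',at_z('wrist',(200+242/2,185),.2427,c))
```

```text
[0.53828711 0.00259393 0.105     ]
drum [0.61450563 0.00089504 0.2707    ]
drum [ 0.58910984 -0.00656633  0.2707    ]
drum [0.64298797 0.00926324 0.2707    ]
drum [ 0.62254702 -0.026543    0.2707    ]
drum [0.60646584 0.02832758 0.2707    ]
flange [ 0.5775376  -0.01001761  0.2427    ]
```

Request:
carry_out(moves=[[-40, 1, 0, 0, 0, 0, 40], [-78, 1, -30, 0, 0, 0, 40], [-78, 1, -75, 0, 0, 0, 40], [-78, 1, -112, 0, 0, 0, 40], [-78, 1, -112, 0, 0, 0, 40]])

```text
time_s: 5.9
tcp_pos: [0.5344, 0.0007, 0.132]
eef_rot: [174.3, 89.6, -169.3]
contact_force: [-1.1, -1.0, -2.9]
gripper_width: 0.0581
```

Request:
carry_out(moves=[[0, 0, 0, 0, 0, 0, 40], [0, 0, 0, 0, 0, 0, 40], [0, 0, -5, 0, 0, 0, 40], [0, 0, -9, 0, 0, 0, 40], [0, 0, -9, 0, 0, 0, 40]])

```text
time_s: 6.4
tcp_pos: [0.5381, 0.0013, 0.1264]
eef_rot: [143.0, 90.0, 159.4]
contact_force: [-0.5, -0.4, -2.7]
gripper_width: 0.058
```

Request:
carry_out(moves=[[0, 0, -3, 0, 0, 0, 40], [0, 0, -6, 0, 0, 0, 40], [0, 0, -9, 0, 0, 0, 40], [0, 0, -12, 0, 0, 0, 40], [0, 0, -12, 0, 0, 0, 40]])

```text
time_s: 6.9
tcp_pos: [0.538, 0.0013, 0.114]
eef_rot: [-179.6, 89.9, -163.3]
contact_force: [-0.1, 0.1, -2.4]
gripper_width: 0.058
```

No contact, and the wheel's underside is already 4 mm below the axle end. Going on down.

Request:
carry_out(moves=[[0, 0, -7, 0, 0, 0, 40], [0, 0, -14, 0, 0, 0, 40], [0, 0, -21, 0, 0, 0, 40], [0, 0, -28, 0, 0, 0, 40], [0, 0, -28, 0, 0, 0, 40]])

```text
time_s: 7.4
tcp_pos: [0.5374, 0.0011, 0.0852]
eef_rot: [179.2, 89.9, -164.4]
contact_force: [-0.5, 0.5, -3.0]
gripper_width: 0.0578
```

Request:
carry_out(moves=[[0, 0, -7, 0, 0, 0, 40], [0, 0, -14, 0, 0, 0, 40], [0, 0, -19, 0, 0, 0, 40], [0, 0, -21, 0, 0, 0, 40], [0, 0, -21, 0, 0, 0, 40]])

```text
time_s: 7.9
tcp_pos: [0.5381, 0.0014, 0.0652]
eef_rot: [-175.2, 90.0, -158.8]
contact_force: [0.7, -0.6, -2.5]
gripper_width: 0.0579
```

Weight still hangs in the gripper at z 0.065, about 2 mm from home. I press the last bit and then release.

Request:
carry_out(moves=[[0, 0, -1, 0, 0, 0, 40], [0, 0, -2, 0, 0, 0, 40], [0, 0, -3, 0, 0, 0, 40], [0, 0, -3, 0, 0, 0, 40], [0, 0, -3, 0, 0, 0, 40]])

```text
time_s: 8.4
tcp_pos: [0.5385, 0.0015, 0.0633]
eef_rot: [-8.5, 90.0, 7.9]
contact_force: [-3.2, 0.3, 6.1]
gripper_width: 0.0579
```

Request:
carry_out(moves=[[0, 0, 0, 0, 0, 0, 60], [0, 0, 0, 0, 0, 0, 80], [0, 0, 0, 0, 0, 0, 100], [0, 0, 0, 0, 0, 0, 100], [0, 0, 0, 0, 0, 0, 100]])

```text
time_s: 8.9
tcp_pos: [0.5384, 0.0014, 0.0625]
eef_rot: [-8.1, 90.0, 8.3]
contact_force: [0.4, 0.3, -0.9]
gripper_width: 0.084
```

Request:
carry_out(moves=[[0, 0, 10, 0, 0, 0, 100], [0, 0, 50, 0, 0, 0, 100], [0, 0, 100, 0, 0, 0, 100], [0, 0, 150, 0, 0, 0, 100], [0, 0, 195, 0, 0, 0, 100]])

```text
time_s: 9.4
tcp_pos: [0.5382, 0.0012, 0.2611]
eef_rot: [-8.0, 89.9, 8.4]
contact_force: [1.1, 0.9, 0.1]
gripper_width: 0.0876
```

Request:
carry_out(moves=[[5, 40, 20, 0, 0, -0.1, 100], [8, 85, 25, 0, 0, -0.2, 100], [10, 130, 25, 0, 0, -0.2, 100], [12, 175, 25, 0, 0, -0.2, 100], [12, 220, 25, 0, 0, -0.2, 100]])

```text
time_s: 9.9
tcp_pos: [0.5501, 0.223, 0.2837]
eef_rot: [26.1, 89.9, 31.0]
contact_force: [0.5, 0.2, 0.1]
gripper_width: 0.0878
```

Request:
carry_out(moves=[[0, 30, 0, 0, 0, 0, 100], [0, 30, 0, 0, 0, 0, 100], [0, 30, 0, 0, 0, 0, 100], [0, 30, 0, 0, 0, 0, 100], [0, 30, 0, 0, 0, 0, 100]])

```text
time_s: 10.4
tcp_pos: [0.5503, 0.2504, 0.2831]
eef_rot: [30.2, 90.0, 35.1]
contact_force: [-0.2, -0.1, 0.6]
gripper_width: 0.0875
```

Run:
```python
from h import *
from scipy.spatial.transform import Rotation as Ro
s=r.get_state(); print(s['tcp_pos'],s['contact_force'],s['gripper_width'],np.abs(s['qd']).max(),s['time_s'])
print(Ro.from_euler('xyz',s['eef_rot'],degrees=True).as_matrix().round(3),s['joints'].round(1) if hasattr(s['joints'],'round') else s['joints'])
c=cam('wrist'); a=r.capture('wrist'); cv2.imwrite('pics/w5.png',a)
np.savez('w5.npz',K=c[0],R=c[1],t=c[2])
crop(a,160,0,400,300,2,'pics/w5c.png')
```

```text
[0.55033807 0.25043088 0.28305274] [-0.17905838 -0.07365556  0.58295966] 0.0875157433072474 0.12075233011293642 10.4
[[ 0.    -0.085  0.996]
 [ 0.     0.996  0.085]
 [-1.     0.     0.   ]] [  43.    12.2   -3.6    0.   -74.2 -128.1]
```

View pics/w5c.png

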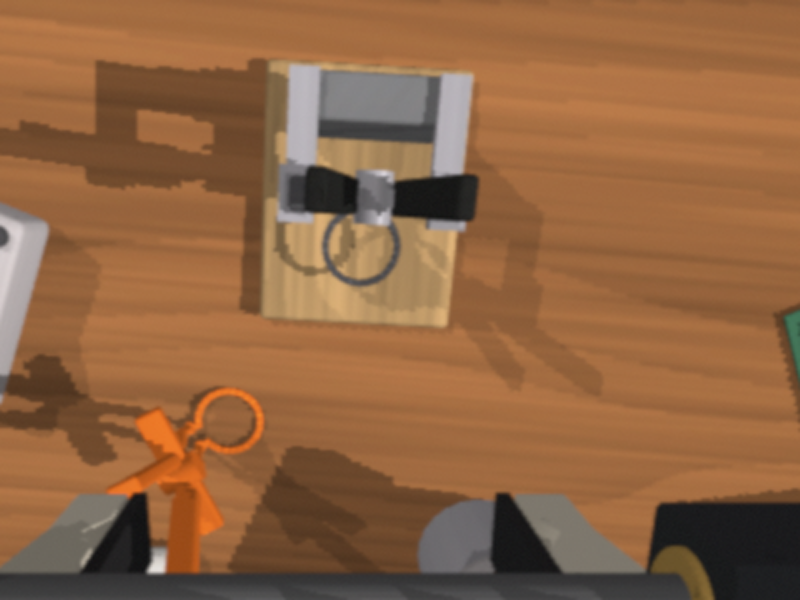

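Run:
```python
from h import *
d=np.load('w5.npz'); c=(d['K'],d['R'],d['t'])
W=lambda u,v,z:at_z('wrist',(160+u/2,v/2),z,c)
ring=W(361,248,.035); L=W(306,190,.197); R=W(477,198,.197)
print('ring',ring,'handles',L,R,np.linalg.norm(L-R),'mid',(L+R)/2)
v=R-L; print('yaw jaws',np.degrees(np.arctan2(v[1],v[0])))
b=[W(262,318,.012),W(448,327,.012),W(473,72,.012),W(268,60,.012)]
for i in range(4):
    e=b[(i+1)%4]-b[i]; print('base',b[i].round(4),np.linalg.norm(e).round(4),np.degrees(np.arctan2(e[1],e[0])).round(1))
print('top ring',at_z('top',(233.6,235.2),.035))
for yaw in(np.radians(3),np.radians(5)): print('grip from ring',ring[:2]-.022*np.array([np.cos(yaw),np.sin(yaw)]))
```

```text
ring [0.49220681 0.26991729 0.035     ] handles [0.46698011 0.239114   0.197     ] [0.46465227 0.29791838 0.197     ] 0.05885043643044002 mid [0.46581619 0.26851619 0.197     ]
yaw jaws 92.26694379476679
base [0.5416 0.2131 0.012 ] 0.1186 92.0
base [0.5374 0.3316 0.012 ] 0.1476 -177.7
base [0.3899 0.3256 0.012 ] 0.1179 -88.2
base [0.3936 0.2077 0.012 ] 0.1481 2.1
top ring [0.49184712 0.26583666 0.035     ]
grip from ring [0.47023696 0.2687659 ]
grip from ring [0.47029053 0.26799987]
```

Ring centre (360,248 in the crop), handle tops (306,190) and (477,198), and the base corners agree on a yaw of 2.1° and a grip point of about (0.468, 0.267). Moving above it and down.

Request:
carry_out(moves=[[-41, 8, 0, 0, 0, -0.03, 100], [-82, 16, 0, 0, 0, -0.049, 100], [-82, 16, -15, 0, 0, -0.049, 100], [-82, 16, -45, 0, 0, -0.049, 100], [-82, 16, -70, 0, 0, -0.049, 100]])

```text
time_s: 10.95
tcp_pos: [0.4681, 0.2669, 0.2124]
eef_rot: [54.5, 89.9, 56.5]
contact_force: [0.5, -0.5, -0.3]
gripper_width: 0.0876
```

Request:
carry_out(moves=[[0, 0, -20, 0, 0, 0, 100], [0, 0, -40, 0, 0, 0, 100], [0, 0, -57, 0, 0, 0, 100], [0, 0, -57, 0, 0, 0, 100], [0, 0, -57, 0, 0, 0, 100]])

```text
time_s: 11.45
tcp_pos: [0.4687, 0.267, 0.1562]
eef_rot: [-29.5, 90.0, -27.4]
contact_force: [-0.0, 0.4, 0.2]
gripper_width: 0.0876
```

Request:
carry_out(moves=[[0, 0, 0, 0, 0, 0, 80], [0, 0, 0, 0, 0, 0, 60], [0, 0, 0, 0, 0, 0, 45], [0, 0, 0, 0, 0, 0, 20], [0, 0, 0, 0, 0, 0, 5]], squeeze=25)

```text
time_s: 11.95
tcp_pos: [0.4691, 0.2681, 0.1567]
eef_rot: [30.7, 89.9, 32.8]
contact_force: [-0.4, -1.0, 9.1]
gripper_width: 0.0532
```

Request:
carry_out(moves=[[0, 0, 0, 0, 0, 0, 5], [0, 0, 0, 0, 0, 0, 5], [0, 0, 0, 0, 0, 0, 5], [0, 0, 0, 0, 0, 0, 5], [0, 0, 0, 0, 0, 0, 5]])

```text
time_s: 12.45
tcp_pos: [0.4699, 0.2681, 0.158]
eef_rot: [21.3, 89.8, 23.5]
contact_force: [-1.0, -1.6, 12.8]
gripper_width: 0.0244
```

Handles are at 24.4 mm, so they're fully squeezed. Lifting straight up.

Request:
carry_out(moves=[[0, 0, 8, 0, 0, 0, 5], [0, 0, 25, 0, 0, 0, 5], [0, 0, 50, 0, 0, 0, 5], [0, 0, 80, 0, 0, 0, 5], [0, 0, 110, 0, 0, 0, 5]])

```text
time_s: 12.95
tcp_pos: [0.4675, 0.2669, 0.266]
eef_rot: [-150.1, 89.9, -148.0]
contact_force: [0.6, 0.5, -2.7]
gripper_width: 0.0243
```

Request:
carry_out(moves=[[0, 0, 10, 0, 0, 0, 5], [0, 0, 10, 0, 0, 0, 5], [0, 0, 10, 0, 0, 0, 5], [0, 0, 10, 0, 0, 0, 5]])

```text
time_s: 13.35
tcp_pos: [0.4675, 0.2668, 0.2736]
eef_rot: [-143.4, 89.8, -141.3]
contact_force: [-0.2, -0.6, -2.9]
gripper_width: 0.0241
```

Run:
```python
from h import *
s=r.get_state(); p=s['tcp_pos']; print(p,s['eef_rot'],s['contact_force'],s['gripper_width'],np.abs(s['qd']).max())
cs={n:cam(n) for n in('wrist','side','top')}
im={n:r.capture(n) for n in cs}
for n in im: cv2.imwrite(f'pics/l_{n}.png',im[n])
est=np.array(p)+[.0225,.001,-.121]
for n in cs: print(n,-cs[n][1].T@cs[n][2],proj(n,est,cs[n]))
def tile(n):
    u,v=proj(n,est,cs[n])[0]; x=int(np.clip(u-65,0,510)); y=int(np.clip(v-75,0,250)); print(n,x,y)
    return cv2.resize(im[n][y:y+150,x:x+130],None,fx=3,fy=3,interpolation=cv2.INTER_CUBIC)
cv2.imwrite('pics/l.png',np.hstack([tile('side'),tile('top')]))
np.savez('l.npz',K=cs['wrist'][0],R=cs['wrist'][1],t=cs['wrist'][2])
```

```text
[0.46749614 0.26684839 0.27364772] [-143.38571382   89.82008787 -141.28881943] [-0.2401056  -0.60511231 -2.94677641] 0.024094482442030576 0.3383036750636859
wrist [0.39060404 0.26518358 0.43224452] [[319.97011861 224.8025408 ]]
side [0.30496756 0.90672194 1.20878051] [[327.32911093 269.95347951]]
top [0.49043315 0.01625641 1.57486212] [[226.02908246 236.02565355]]
side 262 194
top 161 161
```

View pics/l.png

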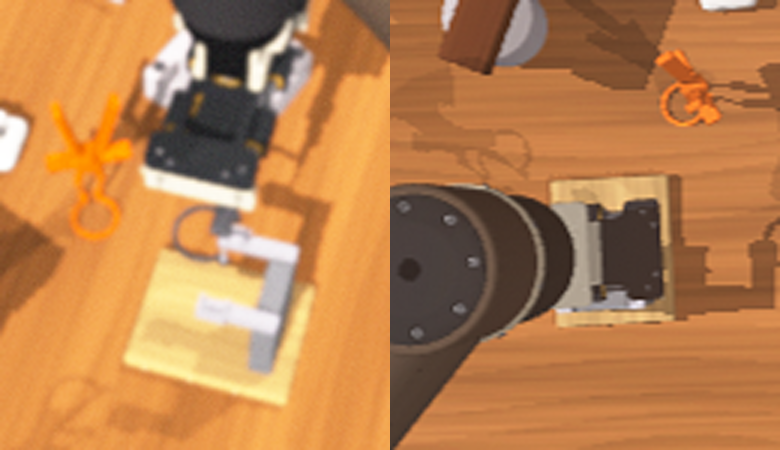

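Side view: the pliers hang free of the stand with the ring at about (330,271), against a predicted (327,270). I move above the axle with the ring clear of it, then look at ring and axle together.

Request:
carry_out(moves=[[5, -30, 0, 0, 0, 0, 5], [14, -75, 0, 0, 0, 0, 5], [22, -120, 0, 0, 0, 0, 5], [30, -165, 0, 0, 0, 0, 5], [38, -210, 0, 0, 0, 0, 5]])

```text
time_s: 14.0
tcp_pos: [0.5061, 0.0557, 0.2753]
eef_rot: [-157.1, 90.0, -154.9]
contact_force: [1.6, 0.6, -1.6]
gripper_width: 0.0244
```

Request:
carry_out(moves=[[5, -30, -5, 0, 0, 0, 5], [9, -50, -15, 0, 0, 0, 5], [9, -56, -20, 0, 0, 0, 5], [9, -56, -20, 0, 0, 0, 5], [9, -56, -20, 0, 0, 0, 5]])

```text
time_s: 14.5
tcp_pos: [0.5153, 0.0018, 0.2555]
eef_rot: [-162.3, 90.0, -160.2]
contact_force: [0.3, -0.1, -2.6]
gripper_width: 0.0245
```

Run:
```python
from h import *
s=r.get_state(); p=s['tcp_pos']; print(p,s['eef_rot'],s['contact_force'],s['gripper_width'],np.abs(s['qd']).max(),s['time_s'])
cs={n:cam(n) for n in('wrist','side')}
im={n:r.capture(n) for n in cs}
for n in im: cv2.imwrite(f'pics/m_{n}.png',im[n])
est=np.array(p)+[.0232,.001,-.1217]
for n in cs: print(n,proj(n,np.array([est,[.538,.0015,.105]]),cs[n]).round(1))
u,v=proj('side',est,cs['side'])[0]; x,y=int(u-40),int(v-60); print('side crop',x,y)
A=cv2.resize(im['side'][y:y+100,x:x+80],None,fx=5,fy=5,interpolation=cv2.INTER_CUBIC)
B=cv2.resize(im['wrist'][130:330,240:400],None,fx=2.5,fy=2.5,interpolation=cv2.INTER_CUBIC)
print(A.shape,B.shape)
cv2.imwrite('pics/m.png',np.hstack([A,B]))
np.savez('m.npz',K=cs['wrist'][0],R=cs['wrist'][1],t=cs['wrist'][2])
```

```text
[0.51530561 0.00184901 0.25554669] [-162.30161142   89.98908251 -160.19095546] [ 0.25783488 -0.10434097 -2.64608483] 0.02448750190258906 0.8455782927312094 14.5
wrist [[319.7 225. ]
 [318.3 214.2]]
side [[338.7 194.5]
 [338.7 200.6]]
side crop 298 134
(500, 400, 3) (500, 400, 3)
```

View pics/m.png

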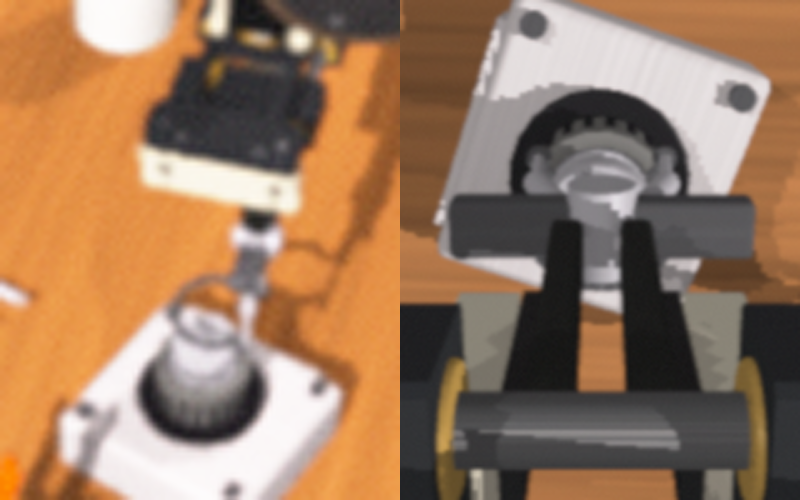

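Wheel is seated; in the wrist view the handles (mid 602) line up with the flange (mid 601) in y. Side view: ring centre about (213,310), axle end about (206,328), so x needs a closer check with predicted outlines.

Run:
```python
from h import *
c=cam('side'); print('right axis',c[1][0].round(3),'down',c[1][1].round(3))
im=cv2.imread('pics/m_side.png'); x,y,w,h,k=320,180,40,45,10
A=cv2.resize(im[y:y+h,x:x+w],None,fx=k,fy=k,interpolation=cv2.INTER_CUBIC)
B=A.copy(); th=np.linspace(0,2*np.pi,73)
def circ(o,rad,col):
    P=np.array(o)+rad*np.c_[np.cos(th),np.sin(th),0*th]
    q=((proj('side',P,c)-[x,y]+.5)*k).astype(int); cv2.polylines(B,[q.reshape(-1,1,2)],True,col,1)
t=np.array([.5153,.0018,.2555])
circ(t+[.0232,.001,-.1217],.0265,(0,0,255)); circ(t+[.0232,.001,-.1217],.0224,(0,0,255))
circ([.538,.0015,.105],.0185,(0,255,0)); circ([.538,.0015,.058],.040,(255,255,0)); circ([.538,.0015,.086],.029,(255,255,0))
cv2.imwrite('pics/n.png',np.hstack([A,B]))
```

```text
right axis [-0.952 -0.306  0.006] down [-0.236  0.721 -0.652]
```

View pics/n.png

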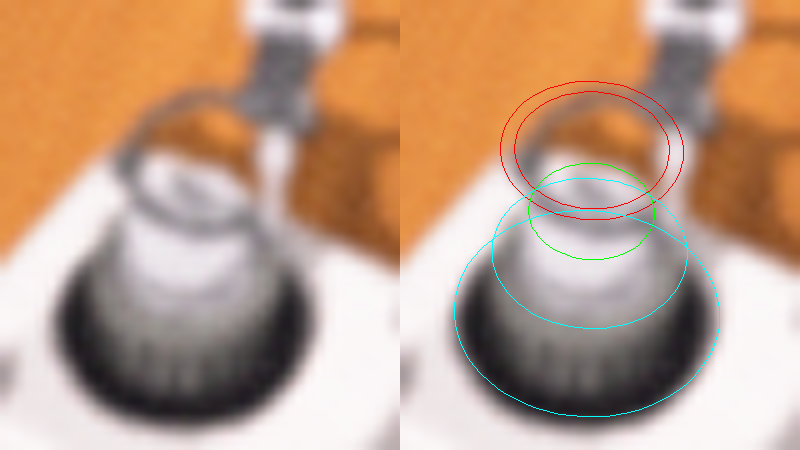

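Run:
```python
from h import *
d=np.load('m.npz'); c=(d['K'],d['R'],d['t'])
t=np.array([.5153,.0018,.2555])
for dz in(-.052,-.054): print('bar - TCP',(at_z('wrist',(320.5,220),t[2]+dz,c)-t).round(4), 'edges',(at_z('wrist',(320.5,130+195/2.5),t[2]+dz,c)-t).round(4),(at_z('wrist',(320.5,130+256/2.5),t[2]+dz,c)-t).round(4))
# flange nearest point (-x side) top at row 130+90/2.5=166, z=.058
print('flange -x edge -> centre x',at_z('wrist',(320.5,166),.058,c)+[.04,0,0])
print('flange sides',at_z('wrist',(240+111/2.5,130+170/2.5),.058,c),at_z('wrist',(240+289/2.5,130+170/2.5),.058,c))
print('axle-end row pred',proj('wrist',[[.5195,.0015,.105],[.538,.0015,.105]],c))
# ring near rim (-x inner edge) for comparisons
```

```text
bar - TCP [-0.0052  0.0007 -0.052 ] edges [-0.0135  0.0004 -0.052 ] [ 0.0034  0.001  -0.052 ]
bar - TCP [-0.0046  0.0008 -0.054 ] edges [-0.0129  0.0005 -0.054 ] [ 0.0042  0.0011 -0.054 ]
flange -x edge -> centre x [0.53948255 0.00216712 0.058     ]
flange sides [ 0.53598782 -0.03582881  0.058     ] [0.53316848 0.04162583 0.058     ]
axle-end row pred [[319.02603885 195.57460703]
 [318.34668413 214.23635991]]
```

Three cues (side-view ring, wrist-view bar, earlier handle tops) say the pliers sit about 4–5 mm towards -x in the grip and about 1.5 mm low. I shift +5 mm in x, hold, then start down.

Request:
carry_out(moves=[[3, 0, 0, 0, 0, 0, 5], [5, 0, 0, 0, 0, 0, 5], [5, 0, -6, 0, 0, 0, 5], [5, 0, -12, 0, 0, 0, 5], [5, 0, -15, 0, 0, 0, 5]])

```text
time_s: 15.1
tcp_pos: [0.5198, 0.0014, 0.2394]
eef_rot: [-172.6, 89.9, -170.5]
contact_force: [-0.1, 0.4, -2.5]
gripper_width: 0.0243
```

Request:
carry_out(moves=[[0, 0, 0, 0, 0, 0, 5], [0, 0, 0, 0, 0, 0, 5], [0, 0, 0, 0, 0, 0, 5]])

```text
time_s: 15.4
tcp_pos: [0.5204, 0.0014, 0.2408]
eef_rot: [-1.2, 90.0, 0.9]
contact_force: [-0.9, -0.5, -1.8]
gripper_width: 0.0241
```

Run:
```python
from h import *
s=r.get_state(); p=np.array(s['tcp_pos']); print(p,s['contact_force'],s['moment'],s['gripper_width'])
c=cam('side'); im=r.capture('side'); cv2.imwrite('pics/q_side.png',im)
print(proj('side',[p+[.0185,.001,-.1232],[.538,.0015,.105]],c))
x,y,w,h,k=320,180,40,50,10
A=cv2.resize(im[y:y+h,x:x+w],None,fx=k,fy=k,interpolation=cv2.INTER_CUBIC)
B=A.copy(); th=np.linspace(0,2*np.pi,73)
def circ(o,rad,col):
    P=np.array(o)+rad*np.c_[np.cos(th),np.sin(th),0*th]
    q=((proj('side',P,c)-[x,y]+.5+[-.4,.8])*k).astype(int); cv2.polylines(B,[q.reshape(-1,1,2)],True,col,1)
o=p+[.0185,.001,-.1232]
circ(o,.0265,(0,0,255)); circ([.538,.0015,.105],.0185,(0,255,0)); circ([.538,.0015,.058],.040,(255,255,0))
cv2.imwrite('pics/q.png',np.hstack([A,B]))
```

```text
[0.5204186  0.00137104 0.24076949] [-0.90639693 -0.52284889 -1.83783741] [-0.05230581 -0.00510373 -0.0201021 ] 0.024059408380301663
[[338.41905351 197.97785821]
 [338.66991005 200.61603511]]
```

View pics/q.png

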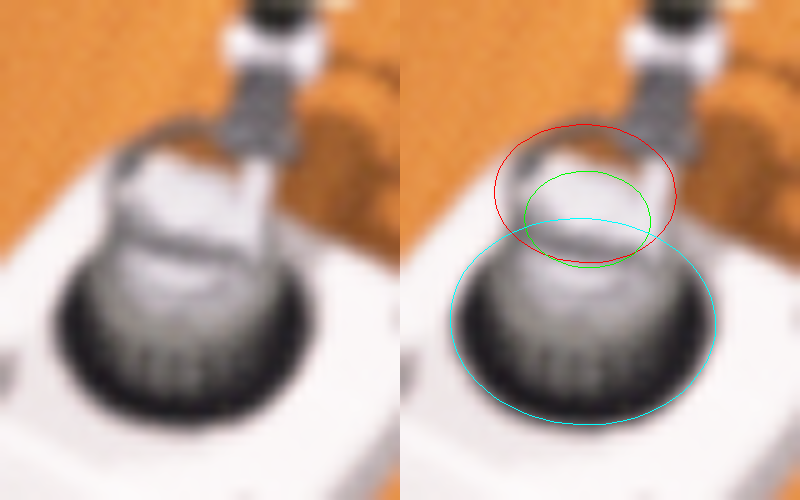

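Ring (left edge 103, bottom 265) still sits about 1–2 mm to -x of the axle and is 11 mm above its end. I nudge +1.5 mm and lower slowly, watching the force.

Request:
carry_out(moves=[[1.5, 0, 0, 0, 0, 0, 5], [1.5, 0, -3, 0, 0, 0, 5], [1.5, 0, -6, 0, 0, 0, 5], [1.5, 0, -9, 0, 0, 0, 5], [1.5, 0, -9, 0, 0, 0, 5]])

```text
time_s: 15.95
tcp_pos: [0.5214, 0.0013, 0.2309]
eef_rot: [-171.6, 89.9, -169.5]
contact_force: [-0.3, -0.1, -2.2]
gripper_width: 0.0241
```

Request:
carry_out(moves=[[0, 0, -1, 0, 0, 0, 5], [0, 0, -2, 0, 0, 0, 5], [0, 0, -3, 0, 0, 0, 5], [0, 0, -4, 0, 0, 0, 5], [0, 0, -4, 0, 0, 0, 5]])

```text
time_s: 16.45
tcp_pos: [0.5217, 0.0014, 0.2274]
eef_rot: [176.9, 90.0, 179.0]
contact_force: [0.5, -0.0, -2.6]
gripper_width: 0.0241
```

Request:
carry_out(moves=[[0, 0, -1, 0, 0, 0, 5], [0, 0, -2, 0, 0, 0, 5], [0, 0, -3, 0, 0, 0, 5], [0, 0, -4, 0, 0, 0, 5], [0, 0, -4, 0, 0, 0, 5]])

```text
time_s: 16.95
tcp_pos: [0.5217, 0.0014, 0.2234]
eef_rot: [-168.4, 90.0, -166.3]
contact_force: [-0.6, -0.1, -1.9]
gripper_width: 0.0241
```

Ring is now about 5 mm below the axle end, free of force. Continuing towards the groove, then a light touch on the wheel to fix the height.

Request:
carry_out(moves=[[0, 0, -2, 0, 0, 0, 5], [0, 0, -4, 0, 0, 0, 5], [0, 0, -6, 0, 0, 0, 5], [0, 0, -8, 0, 0, 0, 5], [0, 0, -8, 0, 0, 0, 5]])

```text
time_s: 17.45
tcp_pos: [0.5216, 0.0014, 0.2152]
eef_rot: [-167.7, 90.0, -165.5]
contact_force: [-0.4, -1.2, -2.7]
gripper_width: 0.0239
```

Request:
carry_out(moves=[[0, 0, -1, 0, 0, 0, 5], [0, 0, -2, 0, 0, 0, 5], [0, 0, -2, 0, 0, 0, 5], [0, 0, -2, 0, 0, 0, 5]])

```text
time_s: 17.85
tcp_pos: [0.5218, 0.0014, 0.2136]
eef_rot: [-157.0, 90.0, -154.9]
contact_force: [0.3, -1.1, -2.3]
gripper_width: 0.0243
```

Request:
carry_out(moves=[[0, 0, -1, 0, 0, 0, 5], [0, 0, -1, 0, 0, 0, 5], [0, 0, -1, 0, 0, 0, 5]])

```text
time_s: 18.15
tcp_pos: [0.5218, 0.0014, 0.2125]
eef_rot: [-158.0, 90.0, -155.9]
contact_force: [-0.8, -1.0, -2.7]
gripper_width: 0.0242
```

Request:
carry_out(moves=[[0, 0, -1, 0, 0, 0, 5], [0, 0, -1, 0, 0, 0, 5], [0, 0, -1, 0, 0, 0, 5]])

```text
time_s: 18.45
tcp_pos: [0.5218, 0.0014, 0.2115]
eef_rot: [-134.8, 90.0, -132.7]
contact_force: [0.5, -0.3, -3.0]
gripper_width: 0.0242
```

Request:
carry_out(moves=[[0, 0, -1, 0, 0, 0, 5], [0, 0, -1, 0, 0, 0, 5], [0, 0, -1, 0, 0, 0, 5]])

```text
time_s: 18.75
tcp_pos: [0.522, 0.0014, 0.2111]
eef_rot: [-1.3, 90.0, 0.8]
contact_force: [-2.0, 0.4, 3.8]
gripper_width: 0.0244
```

Touch at TCP z ≈ 0.211 (+6 N) gives a ring mid height of 0.0875 there, which agrees with the visual estimate to about 0.5 mm. I raise it to groove mid height and settle.

Request:
carry_out(moves=[[0, 0, 1.5, 0, 0, 0, 5], [0, 0, 2.5, 0, 0, 0, 5], [0, 0, 2.5, 0, 0, 0, 5], [0, 0, 2.5, 0, 0, 0, 5], [0, 0, 2.5, 0, 0, 0, 5]])

```text
time_s: 19.25
tcp_pos: [0.5217, 0.0014, 0.2129]
eef_rot: [176.6, 90.0, 178.7]
contact_force: [0.1, 0.3, -2.9]
gripper_width: 0.0243
```

Request:
carry_out(moves=[[0, 0, 0, 0, 0, 0, 5], [0, 0, 0, 0, 0, 0, 5], [0, 0, 0, 0, 0, 0, 5], [0, 0, 0, 0, 0, 0, 5], [0, 0, 0, 0, 0, 0, 5]])

```text
time_s: 19.75
tcp_pos: [0.5218, 0.0014, 0.2131]
eef_rot: [132.9, 90.0, 135.0]
contact_force: [-0.4, 0.4, -2.9]
gripper_width: 0.0239
```

Run:
```python
from h import *
s=r.get_state(); p=np.array(s['tcp_pos']); print(p,s['contact_force'],s['moment'],s['gripper_width'],np.abs(s['qd']).max())
a=cv2.imread('pics/q_side.png').astype(int); b=r.capture('side').astype(int); cv2.imwrite('pics/z_side.png',b)
# flange centre from dark pixels, before/after
for i in(a,b):
    g=i[180:225,320:360].max(2); 
    for row in(30,32,34): print(row+180,g[row].tolist()[2:36:1])
```

```text
[0.52175474 0.00138136 0.21305395] [-0.35807503  0.40553991 -2.91667095] [ 0.01557393 -0.00374543 -0.02418046] 0.023948499599300444 0.0832112689042372
210 [250, 249, 238, 179, 89, 41, 55, 87, 122, 139, 146, 156, 173, 186, 188, 181, 176, 180, 179, 179, 176, 174, 161, 146, 123, 83, 49, 49, 103, 171, 234, 250, 251, 251]
212 [248, 244, 218, 141, 61, 35, 43, 61, 92, 124, 140, 147, 149, 153, 152, 152, 154, 161, 163, 161, 154, 142, 126, 100, 78, 52, 35, 42, 83, 161, 233, 249, 251, 251]
214 [236, 239, 223, 160, 81, 40, 37, 45, 59, 83, 105, 120, 118, 126, 132, 136, 135, 132, 120, 118, 111, 102, 86, 68, 50, 42, 36, 54, 115, 202, 244, 251, 251, 251]
210 [249, 249, 238, 180, 91, 45, 59, 89, 118, 129, 124, 112, 108, 112, 119, 126, 123, 121, 121, 127, 150, 196, 208, 161, 99, 69, 44, 47, 97, 175, 235, 250, 251, 251]
212 [248, 243, 221, 140, 61, 34, 40, 64, 92, 121, 135, 143, 137, 136, 134, 122, 115, 122, 126, 124, 133, 144, 145, 111, 70, 46, 37, 45, 88, 163, 234, 250, 250, 251]
214 [237, 238, 221, 163, 81, 35, 35, 51, 66, 89, 100, 114, 114, 125, 135, 132, 133, 132, 123, 115, 112, 95, 81, 67, 54, 40, 38, 55, 117, 204, 245, 251, 251, 251][ WARN:0@2.581] global loadsave.cpp:1063 imwrite_ Unsupported depth image for selected encoder is fallbacked to CV_8U.
```

```bash
python3 -c "
from plant import r
r.close_job(); s=r.get_state(); print(s['tcp_pos'],s['contact_force'],s['gripper_width'],s['time_s'])"
```

```text
the job is handed in; nothing more can be done
the job is handed in; nothing more can be done
```

I set the wheel home on the axle and let go of it. I then took the pliers, squeezed them fully and lowered the spread ring to the groove. The job was handed in about 20 s into the 64 s limit, with the pliers still held and squeezed. It gave no verdict.

**Wheel:** it went onto the axle without resistance and met the shoulder at the expected height (tool at 63.3 mm). The flange edges in the side view did not change while the ring was fitted.

**Ring height:** I found it by touching the wheel top with about 6 N and backing off 2 mm. That puts the ring centre at about 89.5 mm, and the visual estimate agreed to within about 0.5 mm.

**Squeeze and contact:** the handles read 24 mm, which is the squeezed stop. At the end the wrist felt only about 2.9 N downward, which fits the weight of the pliers, so the ring was not pressing on anything.

**Disagreements:**
- The pliers sat about 4–5 mm off along x in the grip, compared with my first estimate. I corrected this by 6.5 mm in all before lowering.
- The last side view before lowering suggested 1–3 mm of offset, of which I corrected 1.5 mm. After that I relied on the ring passing the 40 mm axle with only about 1 N sideways, so it should be within about 2.4 mm of the axis.
- I did not check the final centring or the uprightness of the pliers in a picture, because my 12 views were used up.

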